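# Hang the keyed lapping wheel on the slanted spindle

### The arm

A 6-joint arm with a two-finger parallel gripper is mounted at the origin on the work surface. World frame = base frame: x ahead of the robot, y to its left, z up, the work surface at z = 0. Lengths are in m, angles in rad, forces in N, time in s.
With the tool pointing down it reaches from about 0.25 to 0.775 m from the base axis. Payload 4 kg.
Tool frame: the origin (TCP) lies on the centre line of the jaws, within the pads' length; the fingertips stand 8 mm ahead of it and the grasp point (between the pads) lies 11 mm behind it; z points along the fingers, y is the direction in which the jaws open and shut (so a half turn about z gives the same grasp; the last joint's range is limited). The gripper opens to 94 mm and grips with 3 to 60 N. Pads are 16 mm wide; open, the fingers measure 119 mm over their backs; the gripper's body (75 mm by 177 mm) begins 78 mm behind the grasp point.
Start: joints at [1.185, 0.087, 1.371, -0, 1.684, -0.103], TCP at [0.153, 0.528, 0.214] pointing down, gripper open.
Joint ranges: [-3.1, 3.1], [-0.76, 2.03], [0.27, 2.55], [-1.08, 4.22], [0.17, 2.65], [-2.57, 2.57]. Speed limits (rad/s): [2.79, 2.79, 3.14, 3.14, 3.14, 3.14].

### API

Orientations are given as [roll, pitch, yaw] about the fixed x, y, z axes, in that order (R = Rz(yaw) Ry(pitch) Rx(roll)).
In Python, from bench import * gives the robot as it stands.
- The arm moves only by the tool step_arm, never from a script. Its argument "steps" is a list of rows, each an object of numbers: "jaw": the opening, from 0 (shut) to 1 (fully open); "tx", "ty", "tz": the shift along the tool's x, y, z in m; "ax", "ay", "az": the turn, a rotation vector about the tool's x, y, z in rad. In form: [{"jaw": .., "tx": .., "ty": .., "tz": .., "ax": .., "ay": .., "az": ..}, ...]. A call has 1 to 8 rows; each row is the pose to reach, as a shift and turn from the pose measured when the call began, along the tool's axes at that moment; what a row does not reach only later rows make up. A row lasts 1/10 s, in which the tool goes at most 50 mm and 8.59 degrees, less where a joint would pass 70% of its speed; a pose out of reach is approached as far as the arm can. A call with a gripper value outside its range is refused whole. The fingers move at their own pace and stop on an object; the grip force is fixed at half the most. Time passes only in rows, so rows that repeat a pose let the fingers close. It gives the time, the measured TCP pose, the force and the opening at its end, in the units of the state.
- get_obs(): the state, without advancing time (a new reading comes with each control period).
- snapshot(name): name is "scene" or "top" or "wrist"; returns (picture, depth): 384x512x3 uint8, red, green, blue; 384x512 float32, m along the optical axis (not along the pixel's ray), 0 where there is no reading.
- camera_model(name): a dict with "intrinsics" (3x3 intrinsics, pixels), "origin" and "orientation" of the camera in the world. Camera axes: x right, y down, z forward; pixel columns grow to the right and rows downward; lengths in m; the calibration is good to about 2 mm. The wrist camera is an equidistant fisheye: a pixel r from the principal point sees the ray r / f radians off the axis. A picture is of the moment at which its call begins: read the wrist's pose just before it. camera_model takes no time and is no camera call; for the wrist camera it gives the pose at the moment of the call.
- close_job(): hands the job in, once; it reports no verdict.
Trained networks look in the newest picture that a camera, given by its name, has taken for a name from the list of things; names that differ only in an ending like _2 or _b are one class to them, and where a whole thing is asked for, a point or a joint stands for the part that bears it (a point fixed in the world has none). Each returns a list of dicts, best first, with "confidence" (0 to 1); they miss things now and then, are a little off and sometimes report something else, mostly with a low value. They report only what shows in the picture. A call takes as long as a camera call. They do not tell look-alikes from the thing itself.
- silhouettes(camera, query): "pixels" (384x512 bool, what is visible of it) and "rect" ([left, top, right, bottom] in pixels, round what is visible of it).
The state is a dict: "time": time; "joint_positions": joint angles; "qvel": joint speeds; "joint_torque": joint torques, N m; "tool_pos": TCP position; "ee_rot": TCP orientation; "wrist_force": force on the tool from outside, world axes, zero at the start; "wrist_torque": the same for the moment, N m; "width": finger opening in m.
Only numpy, scipy, OpenCV 4.12 (cv2) and the standard library are available. Lean on these libraries where they do the work, as an engineer would, in place of code of your own. Each camera call takes 0.05 s, during which the arm holds its last target. There are 200 camera calls.

### The job

Pick up the large grey lapping wheel with the tall hub and hang it on the slanted spindle of the little lapping machine, sliding it on along the spindle and turning it by feel under light pressure until the key across the spindle drops into the slots under the hub and the wheel sits fully home, flat on the flange; then let go of it. The stone cracks easily, so never press it on the machine with more than about 2 kg, and leave everything else on the bench where it is.

Things in the scene. Friction and masses are not known exactly. Their poses are not given: they have to be found in the camera images.
- wheel: the lapping wheel, flat on the bench, hub up: grey stone disc 90 mm across with a tall hub on top; stone 16 mm, hub 50 mm high, about 0.25 kg. In the underside four slots in a cross, 12 mm wide, 10 mm deep, run along the wheel's x and y from the bore out to 24 mm from the axis. It changes places with two other wheels. Origin: centre of the underside (the hub's foot, which stands 1 mm proud of the stone); z up the bore, out of the hub.
- hub_top (a point): centre of the top of the wheel's hub, 50 mm above its underside. The hub is the grip: round, aluminium, 36 mm in diameter, rising 34 mm above the disc. A round bore 16 mm in diameter runs right through hub and wheel.
- seat (a point): centre of the steel flange face (56 mm across) on the machine's slanted spindle, on which the wheel must end up lying. Its z axis points along the spindle to the tip: up, leaning 30 degrees from vertical to the front of the machine (towards the robot). Flange, key and spindle are sprung along the axis: they give from 3 N on, 1 mm per further 1.5 N, at most 10 mm, and spring back; this point moves with them.
- spindle_tip (a point): tip of the spindle, a steel pin 14 mm in diameter on the seat's z axis, ending 46 mm above the flange face; its last 8 mm taper to 5 mm. The spindle is lightly braked: it takes about 0.22 N m to turn it, so a wheel pressed hard on the key drags it round, one pressed with 5 to 8 N does not.
- key (a point): top of the key, 8 mm above the flange face: a bar 36 mm long, 9 mm wide, 8 mm high across the spindle's foot. The wheel stops on it 8 mm short of home and must be turned about the spindle, up to a quarter turn either way (fit about 4 degrees each side), until a pair of slots drops over it. The key's angle differs each time and is not measured: this point does not turn with it.
- machine: the lapping machine, fixed to the bench: grey base plate 200 x 150 mm, 24 mm thick, a tilted aluminium motor 74 mm in diameter that carries flange and spindle, and a 78 mm high switch box at the back. Origin: on the bench straight below the seat, which is 130 mm higher; x points to the back, the spindle leans to -x.
- small_wheel: bystander: grey wheel 60 mm across with a hub 24 mm in diameter, 30 mm high over all; origin at the centre of its underside
- plain_disc: bystander: flat grey disc 80 mm across, 12 mm thick, without a hub; origin at the centre of its underside
- mandrel: bystander: tapered steel ring stick 250 mm long, lying, with a square wooden handle 24 mm thick; origin under the end of the handle, x along it
- screwdriver: bystander: wooden-handled screwdriver 180 mm long, lying
- lidded_cup: bystander: lidded cup 80 mm across, 85 mm high; origin at the centre of its underside
- tin: bystander: small round tin 56 mm across, 45 mm high; origin at the centre of its underside
Things that resemble listed ones, but are neither listed nor needed, are in the scene too. Of the things shaped like the machine, the grey one is meant. What is shaped like the wheel but turquoise is not meant.

How it is judged:
On the way, in this order (a step that is already met when the one before it is completed fails the run):
1. the wheel is lifted clear of the bench (height (world z) of wheel above 0.05 m), for 0.1 s.
2. the wheel is threaded on the spindle (z of wheel in the frame of seat between -0.003 and 0.032 m and x of wheel in the frame of seat between -0.006 and 0.006 m and y of wheel in the frame of seat between -0.006 and 0.006 m and angle between the z axis of wheel and the z axis of seat, either way round below 0.15 rad), for 0.1 s.
At the end, for the whole second after the job is handed in: The wheel hangs on the spindle, hub outwards and released, fully home: its underside within 3 mm of the flange face, within 4 mm of the axis and square to it within 0.07 rad, at rest; the other things are where they were (within 25 mm) (z of wheel in the frame of seat between -0.003 and 0.003 m and x of wheel in the frame of seat between -0.004 and 0.004 m and y of wheel in the frame of seat between -0.004 and 0.004 m and angle between the z axis of wheel and the z axis of seat, either way round below 0.07 rad and linear speed of wheel below 0.02 m/s and angular speed of wheel below 0.1 rad/s); the robot touches nothing.
It fails at once if the wheel is pressed or knocked on the machine with more than 22 N (contact force between wheel and machine above 22 N).
It fails at once if another thing on the bench is moved by more than 25 mm (distance of any of small_wheel, plain_disc, mandrel, screwdriver, lidded_cup, tin from where it was at the start of the episode above 0.025 m).
It also fails if it takes over 64 s, if anything falls off the work surface, if the arm or the gripper's body presses on something with over 40 N, if the wrist force passes 120 N, or if a joint passes its speed limit or range.

## Working session

There is one attempt and no reset: what is moved stays moved. The work goes in short steps, Python scripts to look and compute and a tool call to move; the robot and the scene stay as the last step left them, time stands still between calls to the robot, and variables do not carry over. Pictures are saved under pics/ and viewed, about 8 in all and at most 12, crops included, and the job is handed in when it is done.

Besides the shell and the picture viewer there is one more tool, called after "Request:" as name(argument=value, ...), one argument or row to a line, values as JSON. step_arm: Moves the arm, as the interface text tells. Its arguments: {"type":"object","properties":{"steps":{"type":"array"}},"required":["steps"]}

```bash
ls; mkdir -p pics; cat > h.py <<'E'
from bench import *
import numpy as np, cv2
from scipy.spatial.transform import Rotation as R
def cam(n):
    m=camera_model(n); K=np.array(m["intrinsics"]); o=np.array(m["origin"]); q=np.array(m["orientation"])
    return K,o,(q if q.shape==(3,3) else R.from_euler('xyz',q).as_matrix())
def cloud(n,d,c=None):
    K,o,M=c or cam(n); v,u=np.mgrid[:d.shape[0],:d.shape[1]]
    x=(u-K[0,2])/K[0,0]; y=(v-K[1,2])/K[1,1]
    if n=="wrist":
        r=np.hypot(x,y)+1e-9; s=np.tan(r)/r; x=x*s;y=y*s
    P=np.stack([x*d,y*d,d],-1)
    return P@M.T+o
E
python3 - <<'E'
from h import *
print(camera_model("top"))
print(get_obs())
ims=[]
for n in("scene","top"):
    p,d=snapshot(n); ims.append(p); X=cloud(n,d); np.savez(f"{n}.npz",p=p,d=d,X=X)
    for q in("wheel","machine"):
        for s in silhouettes(n,q)[:4]:
            m=s["pixels"]&(d>0); Y=X[m]
            print(n,q,round(s["confidence"],2),s["rect"],m.sum(),np.median(Y,0).round(3),np.percentile(Y,98,axis=0).round(3),np.median(p[m],0))
    cv2.imwrite(f"pics/{n}0.png",p[...,::-1])
E
```

```text
pics
{'intrinsics': array([[482.7264755 ,   0.        , 256.72818304],
       [  0.        , 482.7264755 , 195.81347985],
       [  0.        ,   0.        ,   1.        ]]), 'origin': array([0.22419426, 0.01916911, 1.42362245]), 'orientation': array([-2.93024232e+00, -8.40349097e-04, -1.58916095e+00])}
{'time': 0.0, 'joint_positions': array([ 1.18490027e+00,  8.79424126e-02,  1.37225516e+00, -6.91703755e-06,
        1.68356054e+00, -1.03099622e-01]), 'qvel': array([ 1.76608409e-03,  2.12588812e-04,  3.46943693e-04,  1.73738920e-03,
       -2.14696778e-05, -1.73506849e-03]), 'joint_torque': array([-9.72524831e-04, -3.40171051e+01, -3.02430403e+01,  7.15825777e-02,
        3.28325015e-02, -1.77363090e-04]), 'tool_pos': array([0.1532817 , 0.52766423, 0.21231056]), 'ee_rot': array([-3.13943799e+00, -2.16023780e-04,  2.85879521e+00]), 'wrist_force': array([-0.09285782, -0.788704  , -0.25912336]), 'wrist_torque': array([-0.06692671,  0.0747302 ,  0.03876329]), 'width': 0.09423885270907549}
scene wheel 0.78 [281.6, 229.8, 316.3, 260.6] 745 [0.623 0.062 0.017] [0.654 0.126 0.051] [ 33. 162.
[... 630 characters left out ...]
69 0.016] [0.648 0.11  0.053] [ 50. 136. 122.]
top wheel 0.76 [177.0, 150.0, 207.8, 179.6] 710 [0.63  0.206 0.017] [0.676 0.248 0.054] [123. 114. 100.]
top wheel 0.69 [217.0, 208.1, 234.5, 228.8] 314 [0.456 0.11  0.015] [0.483 0.137 0.034] [131. 122. 106.]
top wheel 0.69 [411.5, 160.5, 425.2, 241.0] 646 [ 0.467 -0.456  0.019] [ 0.616 -0.446  0.028] [146. 103.  59.]
top machine 0.86 [141.2, 253.3, 218.4, 337.8] 3794 [0.239 0.229 0.029] [0.338 0.327 0.144] [50. 60. 90.]
top machine 0.74 [288.4, 217.1, 359.5, 297.3] 3724 [ 0.34  -0.173  0.028] [ 0.443 -0.096  0.142] [ 38. 136. 124.]
top machine 0.65 [287.7, 128.3, 347.0, 203.3] 3324 [ 0.608 -0.167  0.028] [ 0.711 -0.096  0.141] [124. 123. 114.]
```

```bash
python3 - <<'E'
from h import *
a=np.load("top.npz")["p"][110:350,120:440]; b=np.load("scene.npz")["p"][120:340,130:400]
a=cv2.resize(a,None,fx=2,fy=2); 
cv2.imwrite("pics/a.png",a[...,::-1]); 
X=np.load("scene.npz")["X"];p=np.load("scene.npz")["p"]
cv2.imwrite("pics/b.png",cv2.resize(b,None,fx=2.5,fy=2.5)[...,::-1])
# wheel estimate & hub
for n in("scene","top"):
    X=np.load(n+".npz")["X"].reshape(-1,3)
    s=X[(np.hypot(X[:,0]-.645,X[:,1]-.2)<.07)]
    h=s[(s[:,2]>.044)&(s[:,2]<.06)]; t=s[(s[:,2]>.01)&(s[:,2]<.025)]
    for k in(h,t): 
        print(n,len(k),k.mean(0).round(4),[cv2.minEnclosingCircle((k[:,:2]).astype(np.float32))])
    g=X[(abs(X[:,0]-.6)<.14)&(abs(X[:,1]+.17)<.14)&(X[:,2]>.01)&(X[:,2]<.03)]
    r=cv2.minAreaRect((g[:,:2]*1000).astype(np.float32)); print(n,"base",r)
    g=X[(abs(X[:,0]-.6)<.14)&(abs(X[:,1]+.17)<.1)&(X[:,2]>.085)]
    print(len(g),g.mean(0),g.min(0),g.max(0))
E
```

```text
scene 93 [0.6391 0.2077 0.049 ] [((0.638427197933197, 0.20891031622886658), 0.01864260993897915)]
scene 422 [0.6464 0.2016 0.0161] [((0.6396953463554382, 0.2092357873916626), 0.04661739245057106)]
scene base ((593.2843627929688, -165.36590576171875), (150.1502685546875, 268.1424865722656), 77.88272857666016)
1226 [ 0.64087247 -0.17534915  0.11498698] [ 0.58308541 -0.22191923  0.08503667] [ 0.70816657 -0.13314834  0.17200688]
top 91 [0.6345 0.2084 0.0505] [((0.6345021724700928, 0.20764225721359253), 0.01862715370953083)]
top 522 [0.6322 0.2075 0.0163] [((0.641286313533783, 0.19496628642082214), 0.059440307319164276)]
top base ((595.97900390625, -142.72384643554688), (220.61947631835938, 267.1257629394531), 83.34783935546875)
706 [ 0.62136079 -0.16849126  0.12036889] [ 0.57805018 -0.22681954  0.08504238] [ 0.70414589 -0.13354735  0.17203431]
```

View pics/a.png

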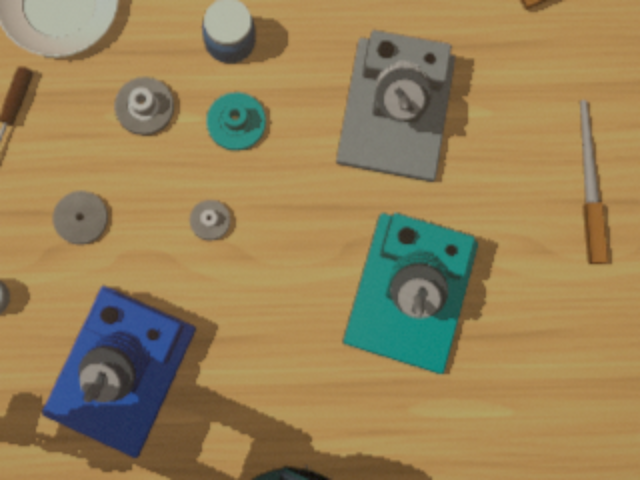

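View pics/b.png

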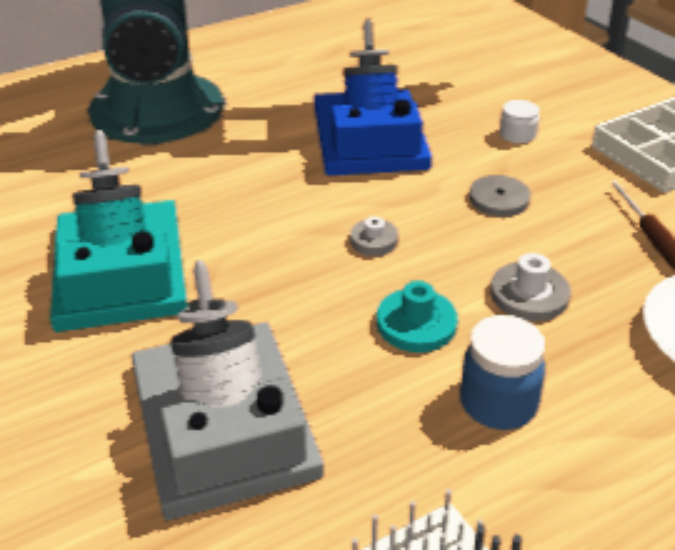

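The top crop shows the grey wheel at crop (145,105) next to the turquoise one at (235,120). The grey machine is at (400,105), with its spindle leaning towards the robot. Next I'll work out the machine's pose and the move to a point above the wheel.

```bash
cat >> h.py <<'E'
def rel(pos,Rm,ob=None):
    ob=ob or get_obs(); M=R.from_euler('xyz',ob["ee_rot"]); 
    return M.inv().apply(np.array(pos)-ob["tool_pos"]).round(4),(M.inv()*R.from_matrix(Rm)).as_rotvec().round(4)
def down(yaw): return R.from_euler('xyz',[np.pi,0,yaw]).as_matrix()
E
python3 - <<'E'
from h import *
for n in("scene","top"):
    p,d=snapshot(n); X=cloud(n,d)
    S=[s for s in silhouettes(n,"machine") if abs(np.median(X[s["pixels"]&(d>0)],0)[0]-.64)<.07]
    m=S[0]["pixels"]&(d>0); Y=X[m]
    pl=Y[(Y[:,2]>.018)&(Y[:,2]<.030)]; r=cv2.minAreaRect((pl[:,:2]*1000).astype(np.float32)); print(n,"plate",r,len(pl))
    b=X[(X[:,2]>.074)&(X[:,2]<.082)&m]; print("box",cv2.minAreaRect((b[:,:2]*1000).astype(np.float32)))
    h=X[(abs(X[...,0]-.6)<.1)&(abs(X[...,1]+.17)<.1)&(X[...,2]>.09)]
    for z in np.arange(.09,.18,.006):
        k=h[abs(h[:,2]-z)<.003]
        if len(k): print(z.round(3),len(k),k.mean(0).round(4),k.min(0).round(3),k.max(0).round(3))
for yaw in(np.pi/2+.31,np.pi/2+.31+.0): print(rel([.636,.208,.16],down(yaw)))
E
```

```text
scene plate ((625.3824462890625, -172.17330932617188), (149.7335968017578, 200.74761962890625), 77.79476165771484) 1276Traceback (most recent call last):
  File "<stdin>", line 7, in <module>
ValueError: operands could not be broadcast together with shapes (384,3) (384,512)
```

```bash
python3 - <<'E'
from h import *
for n in("scene","top"):
    p,d=snapshot(n); X=cloud(n,d)
    S=[s for s in silhouettes(n,"machine") if abs(np.median(X[s["pixels"]&(d>0)],0)[0]-.64)<.07]
    m=S[0]["pixels"]&(d>0); Y=X[m]
    pl=Y[(Y[:,2]>.018)&(Y[:,2]<.030)]; r=cv2.minAreaRect((pl[:,:2]*1000).astype(np.float32)); print(n,"plate",r,len(pl))
    h=X[(abs(X[...,0]-.6)<.1)&(abs(X[...,1]+.17)<.1)&(X[...,2]>.09)]
    a=np.radians(-12.2); c=h[:,:2]@np.array([[np.cos(a),-np.sin(a)],[np.sin(a),np.cos(a)]])
    z=h[:,2]
    for zz in np.arange(.1,.18,.006):
        k=abs(z-zz)<.003
        if k.sum(): print(zz.round(3),k.sum(),"machine-frame xy mean",c[k].mean(0).round(4),c[k].min(0).round(3),c[k].max(0).round(3))
    a30=np.radians(30); w=z*np.cos(a30)-c[:,0]*np.sin(a30); hst=np.histogram(w,bins=np.arange(w.min(),w.max(),.002)); print([(round(x,3),y) for x,y in zip(hst[1],hst[0]) if y>5])
print(rel([.636,.208,.16],down(np.pi/2+.31)))
E
```

```text
scene plate ((626.5513916015625, -172.19308471679688), (149.26742553710938, 199.935302734375), 77.76162719726562) 1193
0.1 122 machine-frame xy mean [ 0.6718 -0.0379] [ 0.614 -0.073] [0.69  0.001]
0.106 104 machine-frame xy mean [ 0.6668 -0.0392] [ 0.622 -0.075] [ 0.687 -0.   ]
0.112 129 machine-frame xy mean [ 0.6654 -0.0377] [ 0.633 -0.075] [0.683 0.001]
0.118 128 machine-frame xy mean [ 0.6602 -0.0396] [ 0.609 -0.074] [ 0.679 -0.002]
0.124 161 machine-frame xy mean [ 0.6591 -0.0368] [ 0.612 -0.066] [ 0.677 -0.005]
0.13 76 machine-frame xy mean [ 0.6498 -0.0391] [ 0.611 -0.064] [ 0.678 -0.01 ]
0.136 68 machine-frame xy mean [ 0.6354 -0.04  ] [ 0.616 -0.063] [ 0.652 -0.011]
0.142 79 machine-frame xy mean [ 0.6407 -0.0341] [ 0.621 -0.053] [ 0.654 -0.018]
0.148 19 machine-frame xy mean [ 0.6232 -0.0364] [ 0.618 -0.043] [ 0.638 -0.028]
0.154 18 machine-frame xy mean [ 0.6183 -0.0377] [ 0.611 -0.043] [ 0.623 -0.03 ]
0.16 17 machine-frame xy mean [ 0.616 -0.036] [ 0.611 -0.042] [ 0.621 -0.03 ]
0.166 19 machine-frame xy mean [ 0.6127 -0.0366] [ 0.607 -0.042] [ 0.616 -0.03 ]
0.172 7 machin
[... 3016 characters left out ...]
.242), np.int64(6)), (np.float64(-0.228), np.int64(9)), (np.float64(-0.226), np.int64(34)), (np.float64(-0.224), np.int64(76)), (np.float64(-0.222), np.int64(73)), (np.float64(-0.22), np.int64(55)), (np.float64(-0.218), np.int64(14)), (np.float64(-0.216), np.int64(7)), (np.float64(-0.206), np.int64(6)), (np.float64(-0.204), np.int64(33)), (np.float64(-0.202), np.int64(75)), (np.float64(-0.2), np.int64(62)), (np.float64(-0.198), np.int64(53)), (np.float64(-0.196), np.int64(19)), (np.float64(-0.194), np.int64(16)), (np.float64(-0.192), np.int64(7)), (np.float64(-0.19), np.int64(6)), (np.float64(-0.16), np.int64(6))]
(array([-0.5527, -0.1728,  0.0535]), array([ 1.00e-04, -0.00e+00,  9.78e-01]))
```

Request:
step_arm(
  steps=[
    {"jaw": 0.7, "tx": -0.05, "ty": -0.015, "tz": 0.005, "az": 0.1},
    {"jaw": 0.7, "tx": -0.1, "ty": -0.03, "tz": 0.01, "az": 0.25},
    {"jaw": 0.7, "tx": -0.15, "ty": -0.045, "tz": 0.015, "az": 0.4},
    {"jaw": 0.7, "tx": -0.2, "ty": -0.06, "tz": 0.02, "az": 0.53},
    {"jaw": 0.7, "tx": -0.25, "ty": -0.075, "tz": 0.025, "az": 0.66},
    {"jaw": 0.7, "tx": -0.3, "ty": -0.09, "tz": 0.03, "az": 0.8},
    {"jaw": 0.7, "tx": -0.35, "ty": -0.11, "tz": 0.035, "az": 0.93},
    {"jaw": 0.7, "tx": -0.4, "ty": -0.125, "tz": 0.04, "az": 0.978},
  ],
)

```text
invalid input
```

```bash
python3 -c "
from h import *
print(rel([.636,.208,.16],down(np.pi/2+.31)))"
```

```text
(array([-0.5527, -0.1728,  0.0535]), array([ 1.00e-04, -0.00e+00,  9.78e-01]))
```

Request:
step_arm(
  steps=[
    {"jaw": 0.7, "tx": -0.05, "ty": -0.015, "tz": 0.005, "ax": 0, "ay": 0, "az": 0.1},
    {"jaw": 0.7, "tx": -0.1, "ty": -0.03, "tz": 0.01, "ax": 0, "ay": 0, "az": 0.25},
    {"jaw": 0.7, "tx": -0.15, "ty": -0.045, "tz": 0.015, "ax": 0, "ay": 0, "az": 0.4},
    {"jaw": 0.7, "tx": -0.2, "ty": -0.06, "tz": 0.02, "ax": 0, "ay": 0, "az": 0.53},
    {"jaw": 0.7, "tx": -0.25, "ty": -0.075, "tz": 0.025, "ax": 0, "ay": 0, "az": 0.66},
    {"jaw": 0.7, "tx": -0.3, "ty": -0.09, "tz": 0.03, "ax": 0, "ay": 0, "az": 0.8},
    {"jaw": 0.7, "tx": -0.35, "ty": -0.11, "tz": 0.035, "ax": 0, "ay": 0, "az": 0.93},
    {"jaw": 0.7, "tx": -0.4, "ty": -0.125, "tz": 0.04, "ax": 0, "ay": 0, "az": 0.978},
  ],
)

```text
time: 1.4
tool_pos: [0.4868, 0.3068, 0.1756]
ee_rot: [3.141, -0.0, 1.877]
wrist_force: [-0.3, 0.8, 0.5]
width: 0.0656
```

```bash
python3 -c "
from h import *
print(rel([.636,.208,.16],down(np.pi/2+.31)))"
```

```text
(array([-0.1392,  0.1125,  0.0156]), array([ 0.0006, -0.0004, -0.0035]))
```

Request:
step_arm(
  steps=[
    {"jaw": 0.7, "tx": -0.035, "ty": 0.028, "tz": 0.004, "ax": 0, "ay": 0, "az": 0},
    {"jaw": 0.7, "tx": -0.07, "ty": 0.056, "tz": 0.008, "ax": 0, "ay": 0, "az": 0},
    {"jaw": 0.7, "tx": -0.105, "ty": 0.084, "tz": 0.012, "ax": 0, "ay": 0, "az": 0},
    {"jaw": 0.7, "tx": -0.139, "ty": 0.1125, "tz": 0.0156, "ax": 0, "ay": 0, "az": 0},
    {"jaw": 0.7, "tx": -0.139, "ty": 0.1125, "tz": 0.0156, "ax": 0, "ay": 0, "az": 0},
    {"jaw": 0.7, "tx": -0.139, "ty": 0.1125, "tz": 0.0156, "ax": 0, "ay": 0, "az": 0},
  ],
)

```text
time: 2.0
tool_pos: [0.6361, 0.2075, 0.159]
ee_rot: [-3.14, -0.001, 1.876]
wrist_force: [0.4, 0.7, 0.0]
width: 0.066
```

```bash
python3 - <<'E'
from h import *
c=cam("wrist"); p,d=snapshot("wrist"); X=cloud("wrist",d,c)
cv2.imwrite("pics/w1.png",p[...,::-1])
h=X[(np.hypot(X[...,0]-.636,X[...,1]-.208)<.05)&(X[...,2]>.044)&(X[...,2]<.057)]
print(c[1],d.min(),len(h),h.mean(0) if len(h) else 0, cv2.minEnclosingCircle(h[:,:2].astype(np.float32)) if len(h) else 0)
for s in silhouettes("wrist","wheel"):
    m=s["pixels"]&(d>0); print(s["confidence"],s["rect"],np.median(X[m],0))
print(get_obs()["tool_pos"])
E
```

```text
[0.61269626 0.28130269 0.33185331] 0.0 844 [0.63568834 0.20954152 0.05104942] ((0.6359153389930725, 0.20866696536540985), 0.018036706373095512)
0.94 [213.2, 139.8, 296.2, 220.5] [0.63402485 0.2137394  0.01772011]
0.86 [192.6, 246.9, 239.3, 295.2] [0.62173933 0.08674814 0.01764116]
[0.63525343 0.20908894 0.16033819]
```

View pics/w1.png

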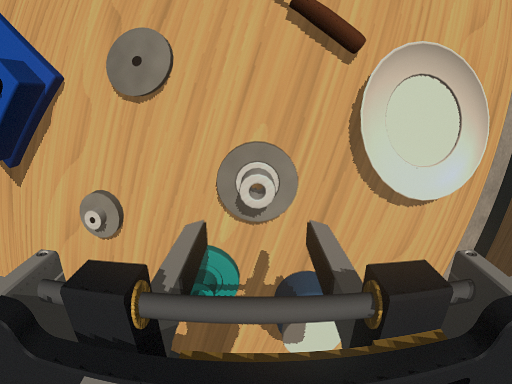

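The close view shows the grey wheel at pixel (257,182) with its hub centre at (0.636, 0.209). That is directly under the tool, so I'll descend and grip.

Request:
step_arm(
  steps=[
    {"jaw": 0.7, "tx": 0, "ty": 0, "tz": 0.045, "ax": 0, "ay": 0, "az": 0},
    {"jaw": 0.7, "tx": 0, "ty": 0, "tz": 0.09, "ax": 0, "ay": 0, "az": 0},
    {"jaw": 0.7, "tx": 0, "ty": 0, "tz": 0.12, "ax": 0, "ay": 0, "az": 0},
    {"jaw": 0.7, "tx": 0, "ty": 0, "tz": 0.13, "ax": 0, "ay": 0, "az": 0},
    {"jaw": 0.7, "tx": 0, "ty": 0, "tz": 0.13, "ax": 0, "ay": 0, "az": 0},
    {"jaw": 0.7, "tx": 0, "ty": 0, "tz": 0.13, "ax": 0, "ay": 0, "az": 0},
  ],
)

```text
time: 2.7
tool_pos: [0.6363, 0.2103, 0.033]
ee_rot: [3.137, -0.001, 1.879]
wrist_force: [0.4, -0.8, 0.2]
width: 0.0657
```

Request:
step_arm(
  steps=[
    {"jaw": 0.2, "tx": 0, "ty": 0, "tz": 0, "ax": 0, "ay": 0, "az": 0},
    {"jaw": 0.2, "tx": 0, "ty": 0, "tz": 0, "ax": 0, "ay": 0, "az": 0},
    {"jaw": 0.2, "tx": 0, "ty": 0, "tz": 0, "ax": 0, "ay": 0, "az": 0},
    {"jaw": 0.2, "tx": 0, "ty": 0, "tz": 0, "ax": 0, "ay": 0, "az": 0},
    {"jaw": 0.2, "tx": 0, "ty": 0, "tz": 0, "ax": 0, "ay": 0, "az": 0},
    {"jaw": 0.2, "tx": 0, "ty": 0, "tz": 0, "ax": 0, "ay": 0, "az": 0},
  ],
)

```text
time: 3.3
tool_pos: [0.6362, 0.2101, 0.0338]
ee_rot: [3.137, -0.001, 1.879]
wrist_force: [-2.1, -0.6, 5.4]
width: 0.0354
```

Request:
step_arm(
  steps=[
    {"jaw": 0, "tx": 0, "ty": 0, "tz": -0.015, "ax": 0, "ay": 0, "az": 0},
    {"jaw": 0, "tx": 0, "ty": 0, "tz": -0.05, "ax": 0, "ay": 0, "az": 0},
    {"jaw": 0, "tx": 0, "ty": 0, "tz": -0.09, "ax": 0, "ay": 0, "az": 0},
    {"jaw": 0, "tx": 0, "ty": 0, "tz": -0.13, "ax": 0, "ay": 0, "az": 0},
    {"jaw": 0, "tx": 0, "ty": 0, "tz": -0.17, "ax": 0, "ay": 0, "az": 0},
    {"jaw": 0, "tx": 0, "ty": 0, "tz": -0.21, "ax": 0, "ay": 0, "az": 0},
    {"jaw": 0, "tx": 0, "ty": 0, "tz": -0.24, "ax": 0, "ay": 0, "az": 0},
    {"jaw": 0, "tx": 0, "ty": 0, "tz": -0.24, "ax": 0, "ay": 0, "az": 0},
  ],
)

```text
time: 4.1
tool_pos: [0.6371, 0.2101, 0.2804]
ee_rot: [3.126, 0.0, 1.879]
wrist_force: [0.3, 0.4, -2.5]
width: 0.0361
```

```bash
cat >> h.py <<'E'
A=np.radians(-12.2)
SEAT=np.array([.6035,-.1683,.13])
def seatR(): # seat frame: z leaning 30deg to -x_machine
    return R.from_euler('z',A)*R.from_euler('y',-np.pi/6)
def toolpose(seat,h,phi,off=(0,0)):
    # tool z = -seat z; tcp height h above flange along the axis; phi = yaw of tool about axis
    S=seatR(); M=S*R.from_euler('z',phi)*R.from_euler('x',np.pi)
    return seat+S.apply([off[0],off[1],h]), M.as_matrix()
E
python3 - <<'E'
from h import *
o=get_obs(); print(o["tool_pos"],o["wrist_force"],o["width"],o["joint_positions"].round(2))
for phi in (np.pi/2-.75,np.pi/2,np.pi/2+.75):
    P,M=toolpose(SEAT,.14,phi); print(phi,P.round(3),R.from_matrix(M).as_euler('xyz').round(3),rel(P,M))
E
```

```text
[0.63709051 0.2101448  0.28036863] [ 0.2819813   0.39179999 -2.49308934] 0.03613607107303886 [ 0.23  0.35  0.92  0.    1.85 -0.07]
0.8207963267948966 [ 0.535 -0.154  0.251] [ 2.742 -0.348  0.679] (array([-0.3155, -0.208 ,  0.0259]), array([-0.5424,  0.0541,  1.2401]))
1.5707963267948966 [ 0.535 -0.154  0.251] [2.618 0.    1.358] (array([-0.3155, -0.208 ,  0.0259]), array([-0.496 , -0.1403,  0.5078]))
2.3207963267948966 [ 0.535 -0.154  0.251] [2.742 0.348 2.037] (array([-0.3155, -0.208 ,  0.0259]), array([-0.4066, -0.3095, -0.2257]))
```

```bash
python3 - <<'E'
from h import *
P,M=toolpose(SEAT,.15,np.pi/2+.75); P=P+M@[-.08,0,0]; print(P,rel(P,M))
E
```

```text
[ 0.56398266 -0.21964367  0.28716936] (array([-0.3873, -0.2   , -0.0099]), array([-0.4066, -0.3095, -0.2257]))
```

Request:
step_arm(
  steps=[
    {"jaw": 0, "tx": -0.04, "ty": -0.02, "tz": -0.001, "ax": -0.04, "ay": -0.03, "az": -0.02},
    {"jaw": 0, "tx": -0.08, "ty": -0.04, "tz": -0.002, "ax": -0.08, "ay": -0.06, "az": -0.045},
    {"jaw": 0, "tx": -0.12, "ty": -0.06, "tz": -0.003, "ax": -0.12, "ay": -0.09, "az": -0.07},
    {"jaw": 0, "tx": -0.16, "ty": -0.08, "tz": -0.004, "ax": -0.16, "ay": -0.12, "az": -0.09},
    {"jaw": 0, "tx": -0.2, "ty": -0.1, "tz": -0.005, "ax": -0.21, "ay": -0.16, "az": -0.12},
    {"jaw": 0, "tx": -0.24, "ty": -0.12, "tz": -0.006, "ax": -0.25, "ay": -0.19, "az": -0.14},
    {"jaw": 0, "tx": -0.28, "ty": -0.145, "tz": -0.007, "ax": -0.29, "ay": -0.22, "az": -0.16},
    {"jaw": 0, "tx": -0.32, "ty": -0.165, "tz": -0.008, "ax": -0.34, "ay": -0.26, "az": -0.19},
  ],
)

```text
time: 4.9
tool_pos: [0.575, -0.146, 0.2821]
ee_rot: [2.806, 0.287, 2.023]
wrist_force: [0.5, -0.8, -3.1]
width: 0.036
```

```bash
python3 - <<'E'
from h import *
P,M=toolpose(SEAT,.15,np.pi/2+.75); P=P+M@[-.08,0,0]; print(P,rel(P,M))
E
```

```text
[ 0.56398266 -0.21964367  0.28716936] (array([-0.0604, -0.0439, -0.0021]), array([-0.0685, -0.0521, -0.0343]))
```

Request:
step_arm(
  steps=[
    {"jaw": 0, "tx": -0.03, "ty": -0.022, "tz": -0.001, "ax": -0.035, "ay": -0.025, "az": -0.015},
    {"jaw": 0, "tx": -0.06, "ty": -0.044, "tz": -0.002, "ax": -0.068, "ay": -0.052, "az": -0.034},
    {"jaw": 0, "tx": -0.06, "ty": -0.044, "tz": -0.002, "ax": -0.068, "ay": -0.052, "az": -0.034},
    {"jaw": 0, "tx": -0.06, "ty": -0.044, "tz": -0.002, "ax": -0.068, "ay": -0.052, "az": -0.034},
  ],
)

```text
time: 5.3
tool_pos: [0.5621, -0.2198, 0.2831]
ee_rot: [2.746, 0.342, 2.035]
wrist_force: [-0.1, 0.6, -3.8]
width: 0.0357
```

```bash
python3 - <<'E'
from h import *
o=get_obs(); c=cam("wrist"); p,d=snapshot("wrist"); X=cloud("wrist",d,c); np.savez("w2.npz",p=p,d=d,X=X)
cv2.imwrite("pics/w2.png",p[...,::-1])
print(o["tool_pos"],o["ee_rot"],o["wrist_force"],o["wrist_torque"],c[1])
Y=seatR().inv().apply((X-SEAT).reshape(-1,3)); Y=Y[(d>0).ravel()]
Y=Y[(np.hypot(Y[:,0],Y[:,1])<.045)&(Y[:,2]>-.03)&(Y[:,2]<.06)]
for z in np.arange(-.03,.06,.004):
    k=Y[abs(Y[:,2]-z)<.002]
    if len(k)>3: print(z.round(3),len(k),k.mean(0).round(4),k.min(0).round(3),k.max(0).round(3))
E
```

```text
[ 0.5620782  -0.21976161  0.28307647] [2.74568197 0.3419231  2.03503793] [-0.10055561  0.59837149 -3.75570324] [ 0.05954758  0.52416606 -0.02243341] [ 0.44615409 -0.13674674  0.4074387 ]
-0.022 1235 [ 0.0007 -0.0006 -0.021 ] [-0.038 -0.04  -0.024] [ 0.039  0.038 -0.02 ]
-0.018 204 [ 0.001  -0.0004 -0.0196] [-0.036 -0.039 -0.02 ] [ 0.037  0.037 -0.019]
-0.002 91 [-0.0021 -0.0023 -0.0003] [-0.025 -0.028 -0.001] [ 0.028  0.026 -0.   ]
0.002 1658 [ 0.0007 -0.0008  0.0013] [-0.027 -0.029  0.   ] [0.028 0.027 0.003]
0.006 8 [-0.0024 -0.0017  0.0077] [-0.013 -0.013  0.007] [0.015 0.008 0.008]
0.01 166 [ 0.0008 -0.0009  0.0094] [-0.015 -0.016  0.008] [0.016 0.014 0.011]
0.038 21 [0.0016 0.0009 0.0392] [-0.006 -0.007  0.038] [0.008 0.006 0.04 ]
0.042 86 [ 0.0005 -0.0007  0.0419] [-0.006 -0.007  0.04 ] [0.007 0.006 0.044]
0.046 59 [ 0.0008 -0.0006  0.0461] [-0.003 -0.005  0.044] [0.006 0.003 0.048]
0.05 7 [ 0.0019 -0.0019  0.0486] [ 0.    -0.003  0.048] [ 0.004 -0.001  0.05 ]
```

View pics/w2.png

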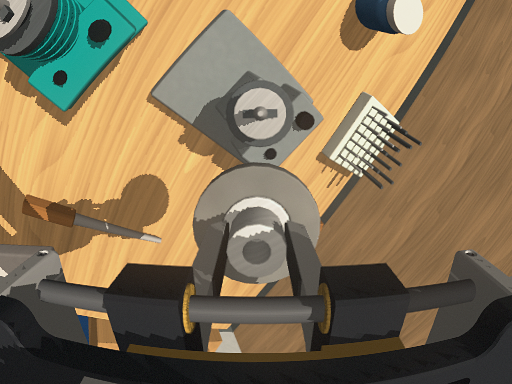

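The wrist view shows the spindle, flange and key at pixel (262,113), with the wheel held square. The seat estimate is off by less than 1.5 mm. I'll measure the wheel in the grip and then go to just above the tip.

```bash
sed -i 's/^SEAT=.*/SEAT=np.array([.6035,-.1683,.13])/' h.py; echo 'SEAT=SEAT+seatR().apply([.0007,-.0007,.0013])' >> h.py
python3 - <<'E'
from h import *
o=get_obs(); w=np.load("w2.npz"); M=R.from_euler('xyz',o["ee_rot"]); 
Y=M.inv().apply((w["X"]-o["tool_pos"]).reshape(-1,3))[(w["d"]>0).ravel()]
Y=Y[(np.hypot(Y[:,0],Y[:,1])<.06)&(abs(Y[:,2])<.05)]
for z in np.arange(-.03,.03,.003):
    k=Y[abs(Y[:,2]-z)<.0015]
    if len(k)>5: print(z.round(3),len(k),k.mean(0).round(4),k.min(0).round(3),k.max(0).round(3))
k=Y[(Y[:,2]<-.012)&(Y[:,2]>-.022)&(abs(Y[:,1])<.019)&(abs(Y[:,0])<.025)]; print(cv2.minEnclosingCircle(k[:,:2].astype(np.float32)))
k=Y[(Y[:,2]<.02)&(Y[:,2]>.01)];A_=np.c_[k,np.ones(len(k))]; print(np.linalg.lstsq(np.c_[k[:,:2],np.ones(len(k))],k[:,2],rcond=None)[0])
P,Mm=toolpose(SEAT,.09,np.pi/2+.75); print(P,rel(P,Mm))
E
```

```text
-0.03 160 [ 0.0062 -0.0002 -0.03  ] [-0.009 -0.031 -0.031] [ 0.01   0.029 -0.029]
-0.027 142 [ 0.0068 -0.0014 -0.027 ] [-0.008 -0.031 -0.028] [ 0.01   0.029 -0.026]
-0.024 132 [ 0.0062 -0.0006 -0.024 ] [-0.009 -0.031 -0.025] [ 0.01   0.029 -0.023]
-0.021 126 [ 0.0074  0.001  -0.0211] [-0.008 -0.031 -0.022] [ 0.01   0.029 -0.02 ]
-0.018 1732 [-0.0005 -0.0017 -0.0173] [-0.019 -0.031 -0.019] [ 0.016  0.029 -0.017]
-0.015 622 [ 0.0022 -0.0006 -0.0156] [-0.019 -0.03  -0.016] [ 0.016  0.029 -0.014]
-0.012 294 [ 0.0054 -0.0003 -0.012 ] [-0.011 -0.031 -0.013] [ 0.016  0.028 -0.011]
-0.009 240 [ 0.0055 -0.0025 -0.0091] [-0.011 -0.031 -0.01 ] [ 0.016  0.029 -0.008]
-0.006 244 [ 0.0054 -0.001  -0.006 ] [-0.011 -0.031 -0.007] [ 0.016  0.029 -0.005]
-0.003 208 [ 0.0062 -0.0007 -0.0029] [-0.01  -0.031 -0.004] [ 0.016  0.028 -0.002]
-0.0 196 [ 0.0054 -0.0023  0.    ] [-0.01  -0.031 -0.001] [0.016 0.027 0.001]
0.003 172 [ 0.0058 -0.0013  0.003 ] [-0.01  -0.027  0.002] [0.016 0.024 0.004]
0.006 137 [ 0.0054 -0.0007  0.0059] [-0.01  -0.023  0.005] [0.016 0.022 0.007]
0.009 103 [ 0.0055 -0.0014  0.0089] [-0.01  -0.018  0.008] [0.016 0.016 0.01 ]
0.012 99 [ 0.0071 -0.0009  0.012 ] [-0.01  -0.017  0.011] [0.016 0.016 0.013]
0.015 2057 [ 0.017  -0.0056  0.016 ] [-0.044 -0.045  0.014] [0.042 0.042 0.016]
0.018 4297 [0.0123 0.0007 0.0172] [-0.046 -0.046  0.017] [0.043 0.044 0.019]
0.021 77 [ 0.0361 -0.0006  0.021 ] [ 0.005 -0.037  0.02 ] [0.043 0.037 0.022]
0.024 68 [ 0.0375 -0.0019  0.0239] [ 0.003 -0.039  0.023] [0.043 0.034 0.025]
0.027 61 [ 0.0395 -0.0028  0.0269] [ 0.025 -0.037  0.026] [0.043 0.027 0.028]
((-0.00025870976969599724, 0.0009166829404421151), 0.020544864237308502)
[-0.00117399  0.00474744  0.01676537]
[ 0.55932556 -0.15946532  0.20941812] (array([0.0765, 0.0017, 0.0569]), array([-0.003 , -0.0044, -0.0018]))
```

Request:
step_arm(
  steps=[
    {"jaw": 0, "tx": 0.035, "ty": 0.001, "tz": 0, "ax": 0, "ay": 0, "az": 0},
    {"jaw": 0, "tx": 0.078, "ty": 0.002, "tz": 0, "ax": -0.003, "ay": -0.004, "az": -0.002},
    {"jaw": 0, "tx": 0.078, "ty": 0.002, "tz": 0.02, "ax": -0.003, "ay": -0.004, "az": -0.002},
    {"jaw": 0, "tx": 0.078, "ty": 0.002, "tz": 0.045, "ax": -0.003, "ay": -0.004, "az": -0.002},
    {"jaw": 0, "tx": 0.078, "ty": 0.002, "tz": 0.057, "ax": -0.003, "ay": -0.004, "az": -0.002},
    {"jaw": 0, "tx": 0.078, "ty": 0.002, "tz": 0.057, "ax": -0.003, "ay": -0.004, "az": -0.002},
    {"jaw": 0, "tx": 0.078, "ty": 0.002, "tz": 0.057, "ax": -0.003, "ay": -0.004, "az": -0.002},
  ],
)

```text
time: 6.05
tool_pos: [0.5593, -0.1575, 0.209]
ee_rot: [2.742, 0.347, 2.038]
wrist_force: [-0.3, -0.6, -2.6]
width: 0.0357
```

```bash
cat >> h.py <<'E'
def status(phi=None,h=.09):
    o=get_obs(); S=seatR(); M=R.from_euler('xyz',o["ee_rot"])
    print("tcp in seat",S.inv().apply(o["tool_pos"]-SEAT).round(4),"F seat",S.inv().apply(o["wrist_force"]).round(2),"T seat",S.inv().apply(o["wrist_torque"]).round(2),"j",o["joint_positions"].round(2))
    print("tool z in seat",S.inv().apply(M.apply([0,0,1])).round(4), "phi",(S.inv()*M).as_euler('xyz').round(3), "t",o["time"],"w",o["width"])
    if phi is not None:
        P,Mm=toolpose(SEAT,h,phi); P=P+Mm@[.0012,0,0]; print(rel(P,Mm,o))
E
python3 - <<'E'
from h import *
for i in range(3): status(np.pi/2+.75); snapshot("scene")
p,d=snapshot("scene"); cv2.imwrite("pics/s3.png",cv2.resize(p[150:330,130:310],None,fx=3.3,fy=3.3)[...,::-1])
E
```

```text
tcp in seat [-0.0007  0.0019  0.0898] F seat [-1.41 -0.64 -2.17] T seat [-0.07  0.6   0.06] j [-0.44 -0.22  1.76  0.13  1.09 -1.01]
tool z in seat [-8.0e-04  1.1e-03 -1.0e+00] phi [ 3.141e+00 -1.000e-03  2.322e+00] t 6.05 w 0.03574466324916953
(array([-0.0007, -0.0008, -0.0002]), array([ 0.0001, -0.0013,  0.0009]))
tcp in seat [0.0002 0.0016 0.0906] F seat [-1.22 -0.07 -2.44] T seat [-0.1   0.6   0.04] j [-0.44 -0.22  1.76  0.13  1.09 -1.01]
tool z in seat [ 1.e-03  5.e-04 -1.e+00] phi [3.141 0.    2.321] t 6.1 w 0.03585000685922424
(array([ 0.0002, -0.0012,  0.0006]), array([0.001 , 0.0003, 0.0007]))
tcp in seat [0.0005 0.0013 0.091 ] F seat [-2.   -0.08 -2.44] T seat [-0.1   0.57  0.01] j [-0.44 -0.22  1.75  0.13  1.09 -1.01]
tool z in seat [ 1.8e-03  1.0e-04 -1.0e+00] phi [3.140e+00 1.000e-03 2.321e+00] t 6.15 w 0.035654860139012
(array([ 0.0006, -0.0013,  0.001 ]), array([0.0014, 0.0012, 0.0005]))
```

View pics/s3.png

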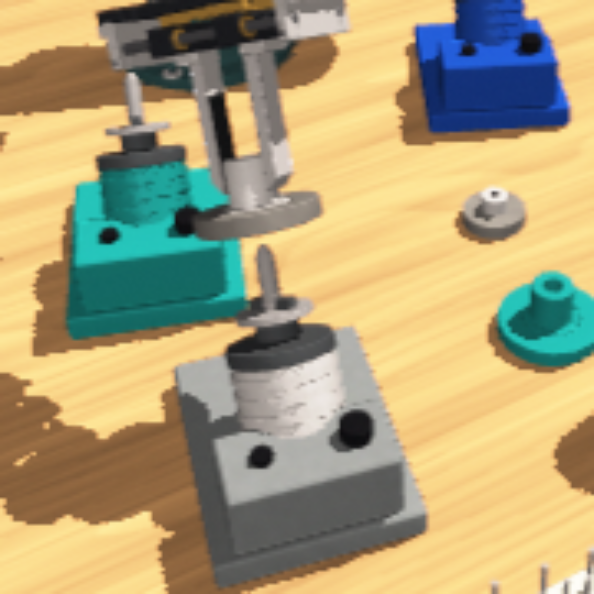

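The scene view shows the wheel right above the spindle tip (265,250) and square to it. I'll thread it on gently.

Request:
step_arm(
  steps=[
    {"jaw": 0, "tx": 0, "ty": -0.001, "tz": 0.005, "ax": 0, "ay": 0, "az": 0},
    {"jaw": 0, "tx": 0, "ty": -0.001, "tz": 0.01, "ax": 0, "ay": 0, "az": 0},
    {"jaw": 0, "tx": 0, "ty": -0.001, "tz": 0.014, "ax": 0, "ay": 0, "az": 0},
    {"jaw": 0, "tx": 0, "ty": -0.001, "tz": 0.017, "ax": 0, "ay": 0, "az": 0},
    {"jaw": 0, "tx": 0, "ty": -0.001, "tz": 0.019, "ax": 0, "ay": 0, "az": 0},
    {"jaw": 0, "tx": 0, "ty": -0.001, "tz": 0.019, "ax": 0, "ay": 0, "az": 0},
  ],
)

```text
time: 6.85
tool_pos: [0.5679, -0.1609, 0.1931]
ee_rot: [2.741, 0.349, 2.037]
wrist_force: [-0.5, 1.0, -4.4]
width: 0.0358
```

```bash
python3 - <<'E'
from h import *
for i in range(2): status(np.pi/2+.75,.055); snapshot("scene")
E
```

```text
tcp in seat [-0.0006  0.0004  0.0716] F seat [-2.83  0.85 -3.43] T seat [-0.06  0.55  0.08] j [-0.44 -0.19  1.77  0.13  1.05 -1.01]
tool z in seat [ 0.0011 -0.     -1.    ] phi [3.141e+00 1.000e-03 2.321e+00] t 6.85 w 0.03582878621771595
(array([0.0005, 0.0002, 0.0166]), array([0.0008, 0.0008, 0.0002]))
tcp in seat [-0.0004  0.0004  0.0718] F seat [-0.55  0.82 -1.87] T seat [-0.02  0.65 -0.01] j [-0.44 -0.19  1.77  0.13  1.05 -1.01]
tool z in seat [ 1.5e-03 -1.0e-04 -1.0e+00] phi [3.141e+00 1.000e-03 2.321e+00] t 6.9 w 0.035635436644701236
(array([0.0006, 0.    , 0.0168]), array([0.0011, 0.0011, 0.0002]))
```

Request:
step_arm(
  steps=[
    {"jaw": 0, "tx": 0.0003, "ty": 0, "tz": 0.004, "ax": 0, "ay": 0, "az": 0},
    {"jaw": 0, "tx": 0.0003, "ty": 0, "tz": 0.008, "ax": 0, "ay": 0, "az": 0},
    {"jaw": 0, "tx": 0.0003, "ty": 0, "tz": 0.012, "ax": 0, "ay": 0, "az": 0},
    {"jaw": 0, "tx": 0.0003, "ty": 0, "tz": 0.016, "ax": 0, "ay": 0, "az": 0},
    {"jaw": 0, "tx": 0.0003, "ty": 0, "tz": 0.02, "ax": 0, "ay": 0, "az": 0},
    {"jaw": 0, "tx": 0.0003, "ty": 0, "tz": 0.024, "ax": 0, "ay": 0, "az": 0},
    {"jaw": 0, "tx": 0.0003, "ty": 0, "tz": 0.024, "ax": 0, "ay": 0, "az": 0},
  ],
)

```text
time: 7.65
tool_pos: [0.5795, -0.1631, 0.1718]
ee_rot: [2.742, 0.348, 2.037]
wrist_force: [-0.2, -0.6, -3.2]
width: 0.0357
```

```bash
python3 - <<'E'
from h import *
for i in range(3): status(np.pi/2+.75,.041); snapshot("scene")
E
```

```text
tcp in seat [-0.0011  0.0007  0.0472] F seat [-1.71 -0.66 -2.76] T seat [-0.05  0.59  0.05] j [-0.43 -0.15  1.77  0.13  1.01 -1.01]
tool z in seat [ 4.e-04  1.e-04 -1.e+00] phi [3.141 0.    2.321] t 7.65 w 0.03567743764645223
(array([-0.    ,  0.0003,  0.0062]), array([0.0004, 0.0002, 0.0001]))
tcp in seat [-0.0008  0.0007  0.0475] F seat [-1.61 -0.72 -2.71] T seat [0.01 0.6  0.04] j [-0.43 -0.15  1.77  0.13  1.01 -1.01]
tool z in seat [ 1.e-03  1.e-04 -1.e+00] phi [3.141e+00 1.000e-03 2.321e+00] t 7.7 w 0.035494471626634876
(array([0.0002, 0.0001, 0.0065]), array([0.0008, 0.0006, 0.0001]))
tcp in seat [-0.0005  0.0006  0.0478] F seat [-1.75  0.09 -2.14] T seat [-0.08  0.51 -0.01] j [-0.43 -0.15  1.77  0.13  1.01 -1.01]
tool z in seat [ 1.7e-03 -1.0e-04 -1.0e+00] phi [3.140e+00 1.000e-03 2.321e+00] t 7.75 w 0.03601176919090613
(array([ 0.0004, -0.0001,  0.0068]), array([0.0012, 0.0012, 0.0002]))
```

Request:
step_arm(
  steps=[
    {"jaw": 0, "tx": 0, "ty": 0, "tz": 0.002, "ax": 0, "ay": 0, "az": 0},
    {"jaw": 0, "tx": 0, "ty": 0, "tz": 0.004, "ax": 0, "ay": 0, "az": 0},
    {"jaw": 0, "tx": 0, "ty": 0, "tz": 0.006, "ax": 0, "ay": 0, "az": 0},
    {"jaw": 0, "tx": 0, "ty": 0, "tz": 0.007, "ax": 0, "ay": 0, "az": 0},
    {"jaw": 0, "tx": 0, "ty": 0, "tz": 0.008, "ax": 0, "ay": 0, "az": 0},
    {"jaw": 0, "tx": 0, "ty": 0, "tz": 0.009, "ax": 0, "ay": 0, "az": 0},
    {"jaw": 0, "tx": 0, "ty": 0, "tz": 0.009, "ax": 0, "ay": 0, "az": 0},
  ],
)

```text
time: 8.5
tool_pos: [0.584, -0.1642, 0.1655]
ee_rot: [2.741, 0.349, 2.036]
wrist_force: [-3.9, 0.7, -0.6]
width: 0.0359
```

```bash
python3 - <<'E'
from h import *
for i in range(3): status(np.pi/2+.75,.041); snapshot("scene")
E
```

```text
tcp in seat [-0.0002  0.0006  0.0394] F seat [-3.71 -0.18  1.42] T seat [-0.08  1.    0.05] j [-0.43 -0.13  1.78  0.13  0.99 -1.01]
tool z in seat [ 2.e-03 -3.e-04 -1.e+00] phi [3.140e+00 2.000e-03 2.321e+00] t 8.5 w 0.0358681631834984
(array([ 0.0007, -0.0002, -0.0016]), array([0.0013, 0.0016, 0.0004]))
tcp in seat [-0.0002  0.0005  0.0394] F seat [-3.01  0.35  0.91] T seat [-0.07  0.93  0.  ] j [-0.43 -0.13  1.78  0.13  0.99 -1.01]
tool z in seat [ 2.e-03 -4.e-04 -1.e+00] phi [3.140e+00 2.000e-03 2.321e+00] t 8.55 w 0.03626542423257192
(array([ 0.0007, -0.0002, -0.0016]), array([0.0012, 0.0016, 0.0004]))
tcp in seat [-0.0002  0.0006  0.0394] F seat [-3.96 -0.88  1.01] T seat [-0.05  0.94  0.  ] j [-0.43 -0.13  1.78  0.13  0.99 -1.01]
tool z in seat [ 2.1e-03 -4.0e-04 -1.0e+00] phi [3.140e+00 2.000e-03 2.321e+00] t 8.6 w 0.03578159158231504
(array([ 0.0006, -0.0002, -0.0016]), array([0.0013, 0.0017, 0.0004]))
```

Request:
step_arm(
  steps=[
    {"jaw": 0, "tx": 0, "ty": 0, "tz": 0.001, "ax": 0, "ay": 0, "az": 0},
    {"jaw": 0, "tx": 0, "ty": 0, "tz": 0.002, "ax": 0, "ay": 0, "az": 0},
    {"jaw": 0, "tx": 0, "ty": 0, "tz": 0.002, "ax": 0, "ay": 0, "az": 0},
  ],
)

```text
time: 8.95
tool_pos: [0.5849, -0.1645, 0.164]
ee_rot: [2.741, 0.35, 2.036]
wrist_force: [-5.7, 1.7, 1.6]
width: 0.0362
```

```bash
python3 - <<'E'
from h import *
for i in range(2): status(); snapshot("scene")
E
```

```text
tcp in seat [-0.0001  0.0005  0.0376] F seat [-4.28  0.48  4.37] T seat [-0.03  1.11  0.03] j [-0.43 -0.13  1.78  0.13  0.98 -1.01]
tool z in seat [ 2.2e-03 -5.0e-04 -1.0e+00] phi [3.140e+00 2.000e-03 2.321e+00] t 8.95 w 0.03617003961494831
tcp in seat [-0.0001  0.0005  0.0376] F seat [-4.41 -0.93  4.11] T seat [-0.08  1.12 -0.06] j [-0.43 -0.13  1.78  0.13  0.98 -1.01]
tool z in seat [ 2.1e-03 -4.0e-04 -1.0e+00] phi [3.140e+00 2.000e-03 2.321e+00] t 9.0 w 0.036249413300269304
```

Request:
step_arm(
  steps=[
    {"jaw": 0, "tx": 0.0003, "ty": -0.0003, "tz": 0, "ax": 0, "ay": 0, "az": 0.06},
    {"jaw": 0, "tx": 0.0003, "ty": -0.0003, "tz": 0, "ax": 0, "ay": 0, "az": 0.12},
    {"jaw": 0, "tx": 0.0003, "ty": -0.0002, "tz": 0, "ax": 0, "ay": 0, "az": 0.18},
    {"jaw": 0, "tx": 0.0003, "ty": -0.0001, "tz": 0, "ax": 0, "ay": 0, "az": 0.24},
    {"jaw": 0, "tx": 0.0003, "ty": 0, "tz": 0, "ax": 0, "ay": 0, "az": 0.3},
    {"jaw": 0, "tx": 0.0003, "ty": 0, "tz": 0, "ax": 0, "ay": 0, "az": 0.36},
    {"jaw": 0, "tx": 0.0003, "ty": 0.0001, "tz": 0, "ax": 0, "ay": 0, "az": 0.42},
    {"jaw": 0, "tx": 0.0003, "ty": 0.0002, "tz": 0, "ax": 0, "ay": 0, "az": 0.48},
  ],
)

```text
time: 9.85
tool_pos: [0.5852, -0.1646, 0.1645]
ee_rot: [2.631, 0.135, 1.591]
wrist_force: [0.1, 0.9, -3.0]
width: 0.0356
```

```bash
python3 - <<'E'
from h import *
for i in range(2): status(); snapshot("scene")
E
```

```text
tcp in seat [0.0004 0.0005 0.0379] F seat [-1.61  0.89 -2.53] T seat [-0.01  0.59  0.04] j [-0.43 -0.13  1.78  0.13  0.98 -0.53]
tool z in seat [ 0.0034 -0.0013 -1.    ] phi [3.139e+00 2.000e-03 1.839e+00] t 9.85 w 0.03559007947656213
tcp in seat [0.0004 0.0007 0.0376] F seat [-0.88  0.81 -3.15] T seat [-0.08  0.6   0.09] j [-0.43 -0.13  1.78  0.13  0.98 -0.52]
tool z in seat [ 3.5e-03 -6.0e-04 -1.0e+00] phi [3.138e+00 2.000e-03 1.837e+00] t 9.9 w 0.03570686437005386
```

The force has fallen back to its free-hanging value, so the key is in a slot. I'll slide the wheel the rest of the way home.

Request:
step_arm(
  steps=[
    {"jaw": 0, "tx": 0, "ty": 0, "tz": 0.001, "ax": 0, "ay": 0, "az": 0},
    {"jaw": 0, "tx": 0, "ty": 0, "tz": 0.002, "ax": 0, "ay": 0, "az": 0},
    {"jaw": 0, "tx": 0, "ty": 0, "tz": 0.003, "ax": 0, "ay": 0, "az": 0},
    {"jaw": 0, "tx": 0, "ty": 0, "tz": 0.003, "ax": 0, "ay": 0, "az": 0},
  ],
)

```text
time: 10.35
tool_pos: [0.5867, -0.1644, 0.1608]
ee_rot: [2.632, 0.135, 1.593]
wrist_force: [-0.1, -0.4, -2.9]
width: 0.0358
```

```bash
python3 -c "
from h import *
status()"
```

```text
tcp in seat [-0.0002  0.0009  0.0339] F seat [-1.46 -0.4  -2.56] T seat [-0.04  0.63  0.01] j [-0.43 -0.12  1.78  0.13  0.98 -0.53]
tool z in seat [ 2.3e-03 -2.0e-04 -1.0e+00] phi [3.139e+00 1.000e-03 1.841e+00] t 10.35 w 0.03581547873799693
```

Request:
step_arm(
  steps=[
    {"jaw": 0, "tx": 0, "ty": 0, "tz": 0.001, "ax": 0, "ay": 0, "az": 0},
    {"jaw": 0, "tx": 0, "ty": 0, "tz": 0.002, "ax": 0, "ay": 0, "az": 0},
    {"jaw": 0, "tx": 0, "ty": 0, "tz": 0.003, "ax": 0, "ay": 0, "az": 0},
    {"jaw": 0, "tx": 0, "ty": 0, "tz": 0.003, "ax": 0, "ay": 0, "az": 0},
  ],
)

```text
time: 10.75
tool_pos: [0.5881, -0.1646, 0.1584]
ee_rot: [2.632, 0.135, 1.593]
wrist_force: [-3.8, 0.8, -0.1]
width: 0.0362
```

```bash
python3 -c "
from h import *
status()"
```

```text
tcp in seat [-0.0002  0.0011  0.0313] F seat [-3.42 -0.05  1.88] T seat [0.03 1.   0.01] j [-0.43 -0.12  1.78  0.13  0.97 -0.53]
tool z in seat [ 0.0021 -0.     -1.    ] phi [3.140e+00 1.000e-03 1.842e+00] t 10.75 w 0.03616378345854596
```

The wheel made contact 8 mm deeper than it did on the key, so it is seated. I'll release and back out along the axis.

Request:
step_arm(
  steps=[
    {"jaw": 0.45, "tx": 0, "ty": 0, "tz": 0, "ax": 0, "ay": 0, "az": 0},
    {"jaw": 0.6, "tx": 0, "ty": 0, "tz": 0, "ax": 0, "ay": 0, "az": 0},
    {"jaw": 0.6, "tx": 0, "ty": 0, "tz": 0, "ax": 0, "ay": 0, "az": 0},
    {"jaw": 0.6, "tx": 0, "ty": 0, "tz": 0, "ax": 0, "ay": 0, "az": 0},
  ],
)

```text
time: 11.15
tool_pos: [0.5886, -0.1649, 0.1593]
ee_rot: [2.63, 0.135, 1.593]
wrist_force: [-0.1, 0.4, -0.2]
width: 0.0564
```

Request:
step_arm(
  steps=[
    {"jaw": 0.6, "tx": 0, "ty": 0, "tz": -0.01, "ax": 0, "ay": 0, "az": 0},
    {"jaw": 0.6, "tx": 0, "ty": 0, "tz": -0.03, "ax": 0, "ay": 0, "az": 0},
    {"jaw": 0.6, "tx": 0, "ty": 0, "tz": -0.06, "ax": 0, "ay": 0, "az": 0},
    {"jaw": 0.6, "tx": 0, "ty": 0, "tz": -0.1, "ax": 0, "ay": 0, "az": 0},
    {"jaw": 0.6, "tx": 0, "ty": 0, "tz": -0.14, "ax": 0, "ay": 0, "az": 0},
    {"jaw": 0.6, "tx": 0, "ty": 0, "tz": -0.14, "ax": 0, "ay": 0, "az": 0},
    {"jaw": 0.6, "tx": 0, "ty": 0, "tz": -0.14, "ax": 0, "ay": 0, "az": 0},
  ],
)

```text
time: 11.85
tool_pos: [0.5198, -0.1501, 0.2825]
ee_rot: [2.627, 0.137, 1.592]
wrist_force: [0.9, 0.0, -0.1]
width: 0.0563
```

```bash
python3 - <<'E'
from h import *
status(); c=cam("wrist"); p,d=snapshot("wrist"); X=cloud("wrist",d,c)
cv2.imwrite("pics/w4.png",p[...,::-1])
Y=seatR().inv().apply((X-SEAT).reshape(-1,3))[(d>0).ravel()]
Y=Y[(np.hypot(Y[:,0],Y[:,1])<.055)&(Y[:,2]>0)&(Y[:,2]<.06)]
for a,b in((.010,.026),(.045,.058)):
    k=Y[(Y[:,2]>a)&(Y[:,2]<b)]; q=np.linalg.lstsq(np.c_[k[:,:2],np.ones(len(k))],k[:,2],rcond=None)[0]
    print(len(k),"median z",np.median(k[:,2]).round(4),"tilt",q.round(4),cv2.minEnclosingCircle(k[:,:2].astype(np.float32)))
E
```

```text
tcp in seat [0.0014 0.0008 0.1736] F seat [ 0.7   0.18 -0.47] T seat [-0.07  0.3   0.05] j [-0.47 -0.33  1.7   0.13  1.26 -0.53]
tool z in seat [ 0.0079 -0.0014 -1.    ] phi [3.134e+00 3.000e-03 1.842e+00] t 11.85 w 0.056302858323845836
3669 median z 0.0159 tilt [ 0.0007 -0.0013  0.0159] ((-0.0002788070123642683, 0.00047807005466893315), 0.045189741998910904)
768 median z 0.0497 tilt [ 0.0045 -0.0138  0.0495] ((7.228917820611969e-05, 0.0003235531912650913), 0.018013983964920044)
```

View pics/w4.png

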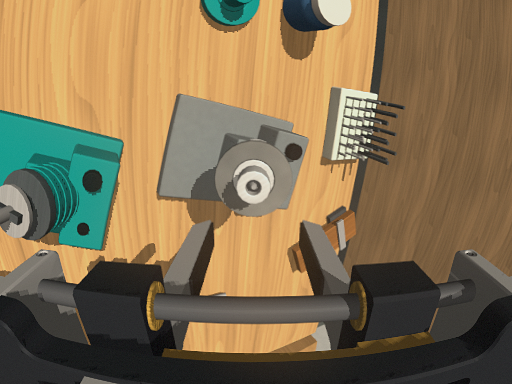

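The picture shows the wheel on the spindle at (252,183), flat and clear of the gripper. Its hub top measures 49.7 mm above the flange face (50 expected).

```bash
python3 -c "
from h import *
print(close_job())"
```

```text
the job is handed in; nothing more can be done
None
```

The grey wheel is on the grey machine's spindle, fully home and released, and the job is handed in. It took about 12 s of robot time; no verdict came back.

- **Seating:** I threaded the wheel on without contact and pressed it on the key with about 6.5 N. I turned it about 0.48 rad, and the force dropped to zero as the key entered the slots. It then slid home and met about 4.3 N, 8 mm deeper than where it had rested on the key. No force reading came near the 22 N limit.
- **Last camera check:** The hub top is 49.7 mm above the flange face (50 expected). The wheel is within about 0.5 mm of the axis. Tilt is about 0.0015 rad measured on the stone face. The smaller hub ring gave 0.015 rad, still well within 0.07. After backing out 140 mm the gripper touches nothing.
- **Other things on the bench:** I did not measure their positions again at the end. The paths stayed clear of them, and no reading suggested a contact.

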